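Level the lapping machine under honing pressure

ROBOT

A 6-joint arm with a two-finger parallel gripper is mounted at the origin on the work surface; the furniture and walls round the work are solid. World frame = base frame: x ahead of the robot, y to its left, z up, the work surface at z = 0. Lengths are in m, angles in rad, forces in N, time in s.
With the tool pointing down it reaches from about 0.35 to 0.975 m from the base axis. Payload 7.1 kg.
Tool frame: the origin (TCP) lies at the very end of the fingers, on their centre line; the grasp point (between the pads) lies 19 mm behind it; z points along the fingers, y is the line along which they close (so a half turn about z gives the same grasp; the last joint's range is limited). The gripper opens to 88 mm and grips with 3 to 60 N. Pads are 20 mm wide; open, the fingers measure 115 mm over their backs; the gripper's body (75 mm by 178 mm) begins 61 mm behind the grasp point.
Start: joints at [-0.68, 0.423, 1.63, -0, 1.089, -0.019], TCP at [0.493, -0.384, 0.223] pointing down, gripper open.
Joint ranges: [-3, 3], [-0.9, 2.11], [0.09, 2.58], [-1.31, 4.45], [0.11, 2.69], [-2.54, 2.54]. Speed limits (rad/s): [2.39, 2.39, 3.01, 3.14, 3.14, 3.14].

INTERFACE

Orientations are given as a unit quaternion [w, x, y, z].
In Python, from cell import arm, viewer gives the robot as it stands.
- The arm moves only by the tool play_rows, never from a script. Its argument "steps" is text: rows parted by semicolons, each of 5 numbers parted by spaces: the opening, from 0 (shut) to 1 (fully open), then the shift along the tool's x, y, z scaled (see below), then the turn about the tool's z scaled (see below). In form: hand x y z twist; .... A call has 1 to 5 rows; each row shifts and turns the commanded pose from where the row before left it, along the tool's axes as they then stand; what a row does not reach is not made up. The controller multiplies each number of a shift by 2.5 cm and each number of a turn by 4 degrees. A row lasts 1/12 s, in which the tool goes at most 41.7 mm and 7.16 degrees, less where a joint would pass 70% of its speed; a pose out of reach is approached as far as the arm can. A call with a number of a shift or a turn outside -1 to 1 is refused whole. A call with a gripper value outside its range is refused whole. The fingers move at their own pace and stop on an object; "force" is the grip in N (left out, the last holds). Time passes only in rows, so rows that do not move let the fingers close. It gives the time, the measured TCP pose, the force, the opening and the grip force at its end, in the units of the state.
- arm.sense(): the state, without advancing time (a new reading comes with each control period).
- viewer.get_image(name): name is "scene" or "top" or "wrist"; returns (picture, depth): 480x640x3 uint8, blue, green, red; 480x640 float32, m along the optical axis (not along the pixel's ray), 0 where there is no reading.
- viewer.camera_params(name): a dict with "vertical_fov" (degrees; the focal length in pixels is half the picture's height over the tangent of half this angle, whatever the lens; pixels are square), "cx", "cy" (the principal point, pixels), "k1" (the pictures are not rectified: a ray, as slopes to the right and down, at radius r is drawn at 1 + k1 r^2 times it, then the intrinsics apply), "eye" and "rotation" of the camera in the world. Camera axes: x right, y up, looking along -z (the intrinsics and any distortion apply to the point x, -y, -z); pixel columns grow to the right and rows downward; lengths in m; the calibration is good to about 2 mm. A picture is of the moment at which its call begins: read the wrist's pose just before it. camera_params takes no time and is no camera call; for the wrist camera it gives the pose at the moment of the call.
- arm.close_job(): hands the job in; it is judged then, once.
The state is a dict: "t": time; "joint_pos": joint angles; "joint_vel": joint speeds; "joint_torque": joint torques, N m; "tcp_pos": TCP position; "orientation": TCP orientation; "ft_force": force on the tool from outside, world axes, zero at the start; "torque": the same for the moment, N m; "gripper_width": finger opening in m; "finger_force": force on a finger pad.
Only numpy, scipy, OpenCV 4.12 (cv2) and the standard library are available. Lean on these libraries where they do the work, as an engineer would, in place of code of your own. Each camera call takes 0.05 s, during which the arm holds its last target. There are 200 camera calls.

TASK

Level the bench lapping machine for honing: press its stop button fully in and let it come back up, then lay the spirit level gently and flat across the middle of the lap plate, lengthwise in line with the levelling foot, and let go of it. Turn the foot's knob until the bubble stands between the two lines while the level is pressed down on the plate with about 10 N, as in honing (never over 35 N). Finish while still pressing on the level like that, the bubble centred and the level lying flat, with your hand off the knob and the machine; leave the other things on the bench alone.

Things in the scene. Friction and masses are not known exactly. Their poses are not given: they have to be found in the camera images.
- stand: bench lapping machine, fixed on the bench: grey housing 230 x 270 mm, cover 68 mm above the bench, round steel lap plate of 190 mm diameter in the middle. Origin: on the bench below the plate's centre. Own axes: -y points to the levelling foot, +y to the end with two rubber mounts; the stop button is on the -x side
- plate_mid (a point): centre of the lap plate's flat top, 88 mm above the bench; its z axis is the plate's normal. The machine tilts only about a line along the stand's x axis, 120 mm from here towards +y: the foot end rises and sinks a few mm. Its mounts are rubber: 10 N on the plate's middle tilts it about 2 mrad, foot end down, and it comes back when released
- stop_button_top (a point): top of the stop button, a grey button of 26 mm diameter in a black housing on the cover, at the machine's -x, -y corner; it is pressed straight down
- stop_button (a joint): travel of the stop button in m: 0 is up, 0.006 fully in; sprung, about 5 N to press fully in
- knob_grip (a point): on the axis of the levelling foot's black ribbed knob, at the height to grip (96 mm above the bench): an upright cylinder of 41 mm diameter, 84 to 108 mm above the bench, 175 mm from the plate's centre. Below it the lug is 52 mm and its steel bush 60 mm above the bench; housing and plate beside it are lower than 90 mm
- foot_knob (a joint): angle of the knob in rad, growing clockwise seen from above; clockwise raises the foot end, 1 rad by 1.27 mm, which tilts the machine by 4.3 mrad. It turns with slight friction (0.06 N m), stays where it is left and can be turned from -4 to +4
- level: aluminium spirit level, 150 mm long (own x axis), 24 mm wide (y), 36 mm high (z), 0.25 kg, loose. Origin: centre of its underside. A round glass vial lies in an open slot in the top, from -27 to +27 mm along x and a little below the top; the flat shoulders from 28 to 73 mm either side of the middle are where it is pressed
- bubble (a joint): how far the bubble in the vial is from its middle, in m along the level's own +x axis; it floats to the higher end, 0.8 mm for each mrad of the level's tilt (at most 15 mm), and needs about 1 s to come to rest. The bubble is 14 mm long, the two black lines round the vial stand 9.5 mm either side of the middle
- dark_bottle: small brown bottle with a black cap, 42 mm wide, 54 mm high, bystander on the bench; origin at the centre of its underside
- needle_tin: flat olive tin, 68 x 98 x 20 mm, bystander on the bench; origin at the centre of its underside
Things that resemble listed ones, but are neither listed nor needed, are in the scene too. Leave any yellow look-alike of the level alone.

How it is judged:
On the way, in this order (a step that is already met when the one before it is completed fails the run):
1. the stop button is pressed fully in (value of joint stop_button above 0.0052 m), for 0.05 s.
2. the stop button is up again (value of joint stop_button below 0.001 m), for 0.1 s.
3. the level lies flat on the middle of the plate, in line with the foot, let go (horizontal distance between level and plate_mid below 0.03 m and angle between the x axis of level and the y axis of stand, either way round below 0.18 rad and contact force between level and stand above 1 N and contact force between the fingers and level below 0.2 N), for 0.2 s.
At the end, for the whole second after the job is handed in: the fingers press the level onto the plate with 4 to 35 N, touching nothing else; bubble within 2.5 mm of the middle, plate within 6 mrad of level; level flat, its middle within 30 mm of the plate centre and within 0.18 rad of the line to the foot; stop button up (contact force between the fingers and level between 4 and 35 N and contact force between level and stand above 4 N and value of joint bubble between -0.0025 and 0.0025 m and angle between plate_mid's own z axis and vertical below 0.006 rad and horizontal distance between level and plate_mid below 0.03 m and angle between the x axis of level and the y axis of stand, either way round below 0.18 rad and angle between level's own z axis and vertical below 0.03 rad and contact force between each of the arm, the fingers and stand below 0.3 N and value of joint stop_button below 0.001 m); the arm keeps its last pose, push and grip.
It fails at once if the level is pressed or dropped on the machine with more than 45 N (contact force between level and stand above 45 N).
It fails at once if a bystander is moved by more than 30 mm (distance of any of dark_bottle, needle_tin from where it was at the start of the episode above 0.03 m).
It also fails if it takes over 72 s, if anything falls off the work surface, if the arm or the gripper's body presses on something with over 40 N, if the wrist force passes 120 N, or if a joint passes its speed limit or range.

## Working session

There is one attempt and no reset: what is moved stays moved. The work goes in short steps, Python scripts to look and compute and a tool call to move; the robot and the scene stay as the last step left them, time stands still between calls to the robot, and variables do not carry over. Pictures are saved under pics/ and viewed, at most 10 in all, crops included, and the job is handed in when it is done.

Besides the shell and the picture viewer there is one more tool, called after "Call:" as name(argument=value, ...) on one line, values as JSON. play_rows: Moves the arm, as the interface text tells. Shifts and turns lie within -1 to 1; 1 stands for 2.5 cm of shift or 4 degrees of turn. Its arguments: {"type":"object","properties":{"steps":{"type":"string"},"force":{"type":"number"}},"required":["steps"]}

```bash
mkdir -p pics; cat > h.py <<'E'
import numpy as np, cv2
from cell import arm, viewer
def K(p):
    f=240/np.tan(np.radians(p["vertical_fov"])/2)
    return np.array([[f,0,p["cx"]],[0,f,p["cy"]],[0,0,1.]]),np.array([p["k1"],0,0,0,0.])
def cloud(d,p):
    """world xyz for every pixel"""
    k,dist=K(p); v,u=np.mgrid[0:480,0:640]
    s=cv2.undistortPoints(np.stack([u,v],-1).reshape(-1,1,2).astype(np.float64),k,dist).reshape(480,640,2)
    c=np.dstack([s[...,0]*d,-s[...,1]*d,-d])
    w=c@np.array(p["rotation"]).reshape(3,3).T+np.array(p["eye"])
    w[d==0]=np.nan
    return w
def shot(n,name):
    p=viewer.camera_params(n); im,d=viewer.get_image(n)
    cv2.imwrite(f"pics/{name}.png",im); np.savez(f"pics/{name}.npz",d=d,w=cloud(d,p),im=im)
    return im,cloud(d,p),p
E
python3 - <<'E'
from h import *
for n in("top","scene"):
    im,w,p=shot(n,n+"0"); print(n,p["eye"],p["vertical_fov"],p["k1"])
s=arm.sense();print(s)
E
```

```text
Traceback (most recent call last):
  File "h.py", line 16, in shot
    cv2.imwrite(f"pics/{name}.png",im); np.savez(f"pics/{name}.npz",d=d,w=cloud(d,p),im=im)
                                                                          ~~~~~^^^^^
  File "h.py", line 11, in cloud
    w=c@np.array(p["rotation"]).reshape(3,3).T+np.array(p["eye"])
        ~~~~~~~~~~~~~~~~~~~~~~~~~~~~~~~^^^^^
ValueError: cannot reshape array of size 4 into shape (3,3)
```

```bash
sed -i 's/np.array(p\["rotation"\]).reshape(3,3).T/R(p["rotation"]).T/' h.py
cat >> h.py <<'E'
from scipy.spatial.transform import Rotation
def R(q): return Rotation.from_quat(np.roll(q,-1)).as_matrix()
E
python3 - <<'E'
from h import *
for n in("top","scene"):
    im,w,p=shot(n,n+"0"); print(n,p["eye"],p["vertical_fov"],p["k1"])
s=arm.sense();print(s)
E
```

```text
top [ 0.36625137 -0.07657854  1.14119326] 45.530335313084684 -0.17596424990593496
scene [-0.15442487 -0.92794598  0.86394629] 44.426493049780056 0.046505523731100944
{'t': 0.15, 'joint_pos': array([-6.79970039e-01,  4.23655784e-01,  1.63046001e+00, -1.72636251e-06,
        1.08858974e+00, -1.89807766e-02]), 'joint_vel': array([-0.00025874, -0.00278176, -0.00280393, -0.00112229, -0.00022107,
        0.0010133 ]), 'joint_torque': array([ 2.90520366e-04, -5.44987106e+01, -2.73921472e+01,  6.44574012e-02,
        2.05022522e-02, -9.74880959e-05]), 'tcp_pos': array([ 0.49307691, -0.38340476,  0.2221076 ]), 'orientation': array([-5.04077185e-04,  8.98303103e-01,  4.39375951e-01, -2.35647169e-04]), 'ft_force': array([-0.04412122,  0.5229751 ,  0.39238219]), 'torque': array([ 0.03522718,  0.02972499, -0.03008129]), 'finger_force': 0.0, 'gripper_width': 0.08785715549196156}
```

View pics/top0.png

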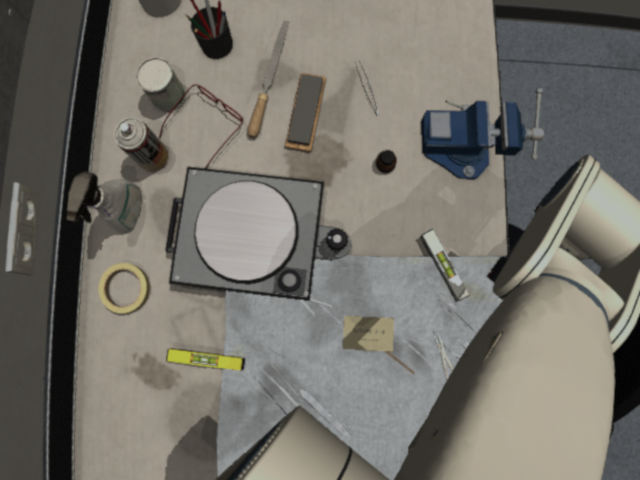

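View pics/scene0.png

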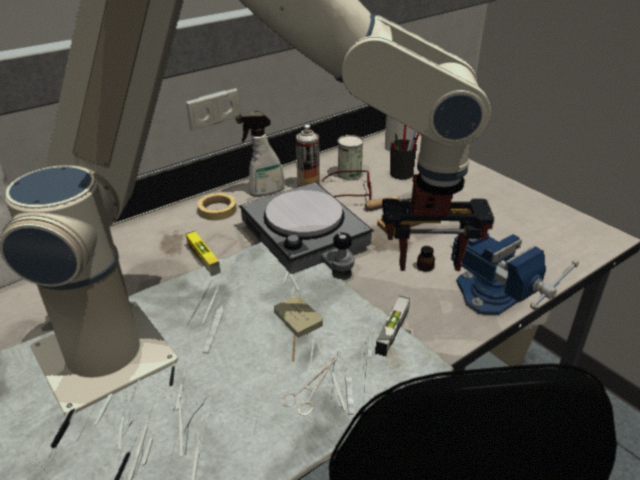

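Top view: plate centre ≈(246,230), knob (337,240), stop button (290,281), silver level (445,265), bottle (386,161), tin (369,333), yellow look-alike (205,359). Next I measure these.

```bash
python3 - <<'E'
from h import *
a=np.load("pics/top0.npz");w=a["w"]
for n,(u,v) in dict(plate=(246,230),knob=(337,240),button=(290,281),level=(445,265),l1=(431,234),l2=(461,297),bottle=(386,161),tin=(369,333)).items(): print(n,w[v,u].round(4))
z=w[...,2]; v,u=np.mgrid[0:480,0:640]
def box(u0,u1,v0,v1,z0,z1):
    m=(u>u0)&(u<u1)&(v>v0)&(v<v1)&(z>z0)&(z<z1); return w[m]
pl=box(185,305,175,290,.083,.0935)
(c,r,an)=cv2.minAreaRect(pl[:,:2].astype(np.float32)); print("plate",len(pl),c,r,an,pl[:,2].mean())
x,y=pl[:,0],pl[:,1]
A=np.c_[pl[:,:2],np.ones(len(pl))]; print("plate normal",np.linalg.lstsq(A,pl[:,2],rcond=None)[0])
hs=box(160,330,160,305,.060,.076); print("housing",cv2.minAreaRect(hs[:,:2].astype(np.float32)),np.median(hs[:,2]))
k=box(315,360,220,262,.098,.12);print("knob",len(k),cv2.minEnclosingCircle(k[:,:2].astype(np.float32)),k[:,2].mean())
b=box(272,308,265,297,.078,.12);print("btn",len(b),cv2.minEnclosingCircle(b[:,:2].astype(np.float32)),b[:,2].mean(),b[:,2].max())
l=box(410,480,220,310,.028,.05);print("level",len(l),cv2.minAreaRect(l[:,:2].astype(np.float32)),l[:,2].mean())
E
```

```text
plate [0.5492 0.0827 0.0865]
knob [ 0.5296 -0.0883  0.1077]
button [ 0.4545 -0.0029  0.0887]
level [ 0.4951 -0.3017  0.0336]
l1 [ 0.5557 -0.274   0.0368]
l2 [ 0.4326 -0.3323  0.0351]
bottle [ 0.6987 -0.1841  0.0506]
tin [ 0.3614 -0.154   0.0233]
plate 7040 (0.5483819842338562, 0.07294061779975891) (0.2132396399974823, 0.1897917240858078) 81.654541015625 0.08600604979377022
plate normal [-0.00118376  0.0080956   0.08595556]
housing ((0.5504934787750244, 0.086027130484581), (0.27502626180648804, 0.2353375256061554), 84.53186798095703) 0.06562575860079833
knob 375 ((0.5331084132194519, -0.08695963025093079), 0.020943623036146164) 0.10642920751619704
btn 319 ((0.4624375104904175, 0.007097478024661541), 0.030242251232266426) 0.08405968085571362 0.09385280307829413
level 914 ((0.4963403642177582, -0.3021564483642578), (0.14946278929710388, 0.026643358170986176), 28.500812530517578) 0.0345046268022629
```

```bash
python3 - <<'E'
from h import *
im=cv2.imread("pics/top0.png")
a=cv2.resize(im[215:310,400:490],None,fx=4,fy=4,interpolation=2)
b=cv2.resize(im[215:310,265:365],None,fx=4,fy=4,interpolation=2)
cv2.imwrite("pics/crop1.png",np.hstack([a,b]))
E
```

```text
(no output)
```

View pics/crop1.png

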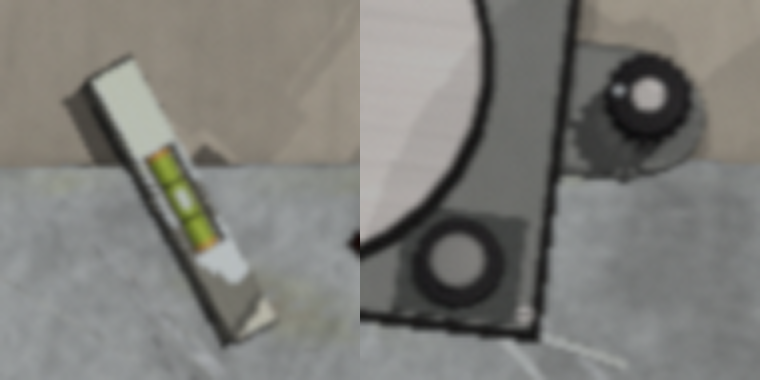

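The silver level is at (0.496,-0.302), about 25° from x. The knob is at (0.533,-0.087), 0.174 m from the housing centre, which matches the given 175 mm. Next I move towards the button, and look with the wrist camera on the way.

Call:
play_rows(steps="1 1 -0.95 0 0;1 1 -0.95 0 0;1 1 -0.95 0 0;1 1 -0.95 0 0;1 1 -0.95 0 0")

```text
t: 0.57
tcp_pos: [0.4757, -0.2106, 0.2224]
orientation: [-0.0, 0.898, 0.439, -0.0]
ft_force: [0.8, 0.5, 0.1]
gripper_width: 0.0876
finger_force: 0.0
```

Call:
play_rows(steps="1 1 -0.95 0 0;1 1 -0.95 0 0;1 1 -0.95 0 0;1 0 0 0 0;1 0 0 0 0")

```text
t: 0.98
tcp_pos: [0.4659, -0.1077, 0.2227]
orientation: [-0.0, 0.898, 0.441, -0.0]
ft_force: [0.5, -0.8, -0.6]
gripper_width: 0.088
finger_force: 0.0
```

```bash
python3 - <<'E'
from h import *
im,w,p=shot("wrist","w1"); print(p["eye"],R(p["rotation"]).round(3).tolist(), p["vertical_fov"]); s=arm.sense(); print(s["tcp_pos"],s["t"],s["ft_force"])
E
```

```text
[ 0.51060895 -0.05129534  0.38476276] [[0.791, 0.589, 0.164], [-0.611, 0.762, 0.212], [-0.0, -0.268, 0.964]] 68.4086862280169
[ 0.4662753  -0.10876482  0.22276979] 1.0333 [ 0.25844599 -0.31855745 -0.2584708 ]
```

View pics/w1.png

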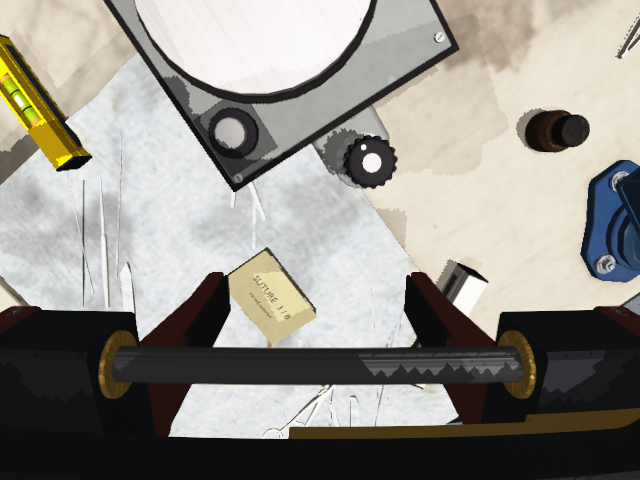

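Wrist view: button at (229,132), in its housing, knob at (370,162), the bottle at (570,130), and the silver level's end at (465,285). Now I refine these positions.

```bash
python3 - <<'E'
from h import *
a=np.load("pics/w1.npz");w=a["w"];v,u=np.mgrid[0:480,0:640];z=w[...,2]
print("btn",w[132,229]); print((w[132,200:262:4,2]*1000).round(1)); print((w[100:166:4,229,2]*1000).round(1))
m=(u>335)&(u<405)&(v>125)&(v<195)&(z>.103); k=w[m][:,:2].astype(np.float32); print("knob",m.sum(),cv2.minEnclosingCircle(k),z[m].mean())
m=(np.hypot(u-229,v-132)<30)&(z>.083)
b=w[m];print("btn",m.sum(),b.mean(0),cv2.minEnclosingCircle(b[:,:2].astype(np.float32)))
# grey disc
hsv=a["im"].mean(2); m=(np.hypot(u-229,v-132)<22)&(hsv>110); b=w[m]; print("disc",m.sum(),np.median(b[:,2]),cv2.minEnclosingCircle(b[:,:2].astype(np.float32)))
# plate circle fit on edge of visible plate
m=(z>.081)&(z<.094)&(v<100)&(hsv>150); b=w[m]; h=cv2.convexHull(b[:,:2].astype(np.float32))[:,0]
from scipy.optimize import least_squares
a0=np.load("pics/top0.npz");W=a0["w"];V,U=v,u;Z=W[...,2]
m=(Z>.080)&(Z<.094)&(np.hypot(U-246,V-230)<58)&(a0["im"].mean(2)>120); h=cv2.convexHull(W[m][:,:2].astype(np.float32))[:,0]
r=least_squares(lambda q:np.hypot(h[:,0]-q[0],h[:,1]-q[1])-q[2],[.55,.08,.095],loss="soft_l1",f_scale=.002); print("plate",r.x)
E
```

```text
btn [ 0.45911582 -0.00219458  0.09064338]
[64.9 67.5 67.8 80.2 90.7 89.6 89.9 88.8 89.4 89.2 88.4 89.2 79.  79.8
 79.2 66. ]
[67.  68.1 78.3 80.  80.6 90.1 90.1 89.3 90.6 89.9 89.  90.1 89.2 80.6
 80.3 66.8 66.4]
knob 2061 ((0.5341283679008484, -0.08946210145950317), 0.021014772355556488) 0.1075704500646518
btn 810 [ 0.45918508 -0.00326165  0.08920288] ((0.45852765440940857, -0.002707516076043248), 0.013075855560600758)
disc 679 nan ((0.4579438865184784, -0.0015090652741491795), 0.013665033504366875)
plate [0.5504077  0.08544616 0.09402169]
```

Call:
play_rows(steps="0 0.79 -0.71 0.8 0;0 0.79 -0.71 0.8 0;0 0.79 -0.71 0.8 0;0 0.79 -0.71 0.8 0;0 0 0 0.8 0")

```text
t: 1.45
tcp_pos: [0.4587, -0.0015, 0.1218]
orientation: [-0.0, 0.898, 0.44, 0.0]
ft_force: [0.3, -1.0, -1.4]
gripper_width: 0.0579
finger_force: 0.0
```

Call:
play_rows(steps="0 0 0 0.4 0;0 0 0 0 0;0 0 0 0 0;0 0 0 0 0;0 0 0 0 0")

```text
t: 1.87
tcp_pos: [0.4596, -0.004, 0.1137]
orientation: [0.001, 0.899, 0.439, 0.001]
ft_force: [0.7, 0.2, 0.7]
gripper_width: 0.0244
finger_force: 0.0
```

Call:
play_rows(steps="0 0 0 0.4 0;0 0 0 0.4 0;0 0 0 0.2 0;0 0 0 0.1 0;0 0 0 0.1 0")

```text
t: 2.28
tcp_pos: [0.4581, -0.0033, 0.0823]
orientation: [-0.0, 0.898, 0.44, -0.001]
ft_force: [-5.2, -4.2, 13.7]
gripper_width: 0.0006
finger_force: 6.5
```

Call:
play_rows(steps="0 0 0 0.1 0;0 0 0 0.04 0;0 0 0 0 0;0 0 0 0 0")

```text
t: 2.62
tcp_pos: [0.4582, -0.0038, 0.0803]
orientation: [0.0, 0.898, 0.44, -0.001]
ft_force: [-7.6, -5.5, 25.2]
gripper_width: -0.0
finger_force: 12.5
```

Call:
play_rows(steps="0 0 0 -0.5 0;0 0 0 -1 0;0 0 0 -1 0;0.5 0 0 -1 0.9;0.8 0 0 -1 1")

```text
t: 3.03
tcp_pos: [0.4583, -0.0032, 0.1926]
orientation: [-0.0, 0.926, 0.378, -0.0]
ft_force: [0.6, 0.4, -0.6]
gripper_width: 0.0104
finger_force: 0.0
```

Call:
play_rows(steps="0.8 0 0 -0.5 1;0.8 0 0 0 1;0.8 0 0 0 1;0.8 0 0 0 1;0.8 0 0 0 0.8")

```text
t: 3.45
tcp_pos: [0.4586, -0.0032, 0.2041]
orientation: [0.0, 0.976, 0.218, 0.0]
ft_force: [-0.1, 0.0, 0.9]
gripper_width: 0.0436
finger_force: 0.0
```

Call:
play_rows(steps="0.8 -0.6 0.95 0 0;0.8 -0.6 0.95 0 0;0.8 -0.6 0.95 0 0;0.8 -0.6 0.95 0 0;0.8 -0.6 0.95 0 0")

```text
t: 3.87
tcp_pos: [0.4413, -0.1437, 0.204]
orientation: [0.0, 0.976, 0.22, -0.0]
ft_force: [0.6, 0.3, -0.6]
gripper_width: 0.07
finger_force: 0.0
```

Call:
play_rows(steps="0.8 -0.6 0.95 0 0;0.8 -0.6 0.95 0 0;0.8 -0.6 0.95 0 0;0.8 -0.6 0.95 0 0;0.8 -0.6 0.95 0 0")

```text
t: 4.28
tcp_pos: [0.4242, -0.2834, 0.2039]
orientation: [-0.0, 0.976, 0.219, -0.0]
ft_force: [0.6, -0.4, 0.0]
gripper_width: 0.0704
finger_force: 0.0
```

Call:
play_rows(steps="0.8 -0.6 0.95 0 0;0.8 -0.6 0.95 0 0;0.8 0 0 0 0;0.8 0 0 0 0")

```text
t: 4.62
tcp_pos: [0.4174, -0.3387, 0.2037]
orientation: [-0.0, 0.976, 0.218, -0.0]
ft_force: [-0.9, 0.1, 0.0]
gripper_width: 0.0705
finger_force: 0.0
```

```bash
python3 - <<'E'
from h import *
im,w,p=shot("wrist","w2"); s=arm.sense(); print(s["tcp_pos"],s["t"],s["joint_pos"][5]); Rt=R(s["orientation"]);print(np.degrees(np.arctan2(Rt[1,0],Rt[0,0])))
z=w[...,2]; m=(z>.028)&(z<.045)&(np.hypot(w[...,0]-.496,w[...,1]+.302)<.1)
n,lab,st,c=cv2.connectedComponentsWithStats(m.astype(np.uint8)); i=1+st[1:,4].argmax(); print(st[i])
b=w[lab==i]; print(cv2.minAreaRect(b[:,:2].astype(np.float32)),np.median(b[:,2]))
E
```

```text
[ 0.417423   -0.33759629  0.20363783] 4.6667 0.42742010082608917
25.262643842977404
[ 300   34   37  174 4246]
((0.49722132086753845, -0.3041383922100067), (0.14942391216754913, 0.024275438860058784), 28.707164764404297) 0.03576012248909566
```

View pics/w2.png

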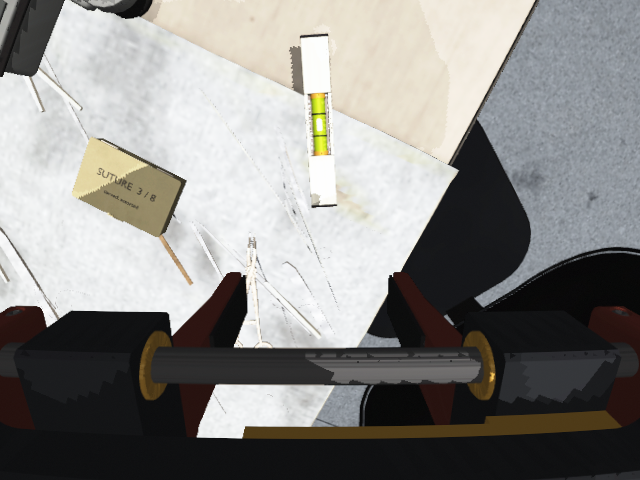

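The silver level lies at (318,120) in this view. It measures 149×24 mm at (0.4972,-0.3041), 28.7° from x, with its top at 36 mm. Now I grasp it.

Call:
play_rows(steps="0.6 0 0 0.2 -0.85;0.6 0.86 0.09 0.8 0;0.6 0.86 0.09 0.8 0;0.6 0.86 0.09 0.8 0;0.6 0.86 0.09 0.8 0")

```text
t: 5.08
tcp_pos: [0.4984, -0.3024, 0.1184]
orientation: [-0.0, 0.969, 0.249, -0.0]
ft_force: [0.0, -0.8, 0.6]
gripper_width: 0.0528
finger_force: 0.0
```

Call:
play_rows(steps="0.6 0 0 1 0;0.6 0 0 1 0;0.6 0 0 0.7 0;0.6 0 0 0.5 0;0.6 0 0 0 0")

```text
t: 5.5
tcp_pos: [0.4961, -0.3021, 0.0368]
orientation: [-0.002, 0.969, 0.249, -0.002]
ft_force: [0.0, -0.5, 1.4]
gripper_width: 0.0529
finger_force: 0.0
```

Call:
play_rows(steps="0.6 0 0 0 0;0.6 0 0 0 0")

```text
t: 5.67
tcp_pos: [0.4983, -0.3044, 0.0402]
orientation: [0.001, 0.969, 0.248, 0.001]
ft_force: [-0.6, 0.2, -0.2]
gripper_width: 0.0528
finger_force: 0.0
```

Call:
play_rows(steps="0.6 0 0 0.6 0;0.6 0 0 0.4 0;0.6 0 0 0.1 0;0.6 0 0 0 0;0.2 0 0 0 0", force=25)

```text
t: 6.08
tcp_pos: [0.4977, -0.3045, 0.0121]
orientation: [0.0, 0.969, 0.248, 0.0]
ft_force: [0.5, 0.8, -0.5]
gripper_width: 0.0491
finger_force: 0.0
```

Call:
play_rows(steps="0.1 0 0 0 0;0.1 0 0 0 0;0.1 0 0 0 0;0.1 0 0 0 0;0.1 0 0 0 0")

```text
t: 6.5
tcp_pos: [0.4975, -0.3042, 0.012]
orientation: [-0.0, 0.969, 0.248, -0.0]
ft_force: [-1.2, 1.3, 3.7]
gripper_width: 0.0241
finger_force: 25.0
```

Call:
play_rows(steps="0.1 0 0 0 0;0.1 0 0 0 0")

```text
t: 6.67
tcp_pos: [0.4975, -0.3042, 0.012]
orientation: [-0.0, 0.969, 0.248, -0.0]
ft_force: [-0.8, 2.8, 5.7]
gripper_width: 0.0236
finger_force: 25.0
```

Call:
play_rows(steps="0.1 0 0 -0.4 0;0.1 0 0 -0.8 0;0.1 0 0 -1 -1;0.1 0 0 -1 -1;0.1 0 0 -1 -1")

```text
t: 7.08
tcp_pos: [0.4972, -0.3042, 0.1178]
orientation: [-0.0, 0.937, 0.35, -0.0]
ft_force: [0.1, -0.4, -2.1]
gripper_width: 0.0238
finger_force: 25.0
```

Call:
play_rows(steps="0.1 0 0 -1 -1;0.1 0 0 -1 -1;0.1 0 0 -0.3 -1;0.1 0 0 0 -1;0.1 0 0 0 -1")

```text
t: 7.5
tcp_pos: [0.4978, -0.3046, 0.1756]
orientation: [0.001, 0.862, 0.507, 0.0]
ft_force: [0.1, -0.0, -2.0]
gripper_width: 0.0238
finger_force: 25.0
```

Call:
play_rows(steps="0.1 0 0 0 -1;0.1 0 0 0 -1;0.1 0 0 0 -1;0.1 0 0 0 -1;0.1 0 0 0 -1")

```text
t: 7.92
tcp_pos: [0.4973, -0.3043, 0.1743]
orientation: [-0.0, 0.761, 0.649, -0.0]
ft_force: [0.2, 0.3, -2.9]
gripper_width: 0.0237
finger_force: 25.0
```

Call:
play_rows(steps="0.1 0.5 0 0 -1;0.1 1 0 0 0;0.1 1 0 0 0;0.1 1 0 0 0;0.1 1 0 0 0")

```text
t: 8.33
tcp_pos: [0.5085, -0.1915, 0.1743]
orientation: [-0.0, 0.739, 0.674, -0.0]
ft_force: [0.5, -0.2, -1.8]
gripper_width: 0.024
finger_force: 25.0
```

Call:
play_rows(steps="0.1 1 0.1 0 0;0.1 1 0.1 0 0;0.1 1 0.1 0 0;0.1 1 0.1 0 0;0.1 1 0.1 0 0")

```text
t: 8.75
tcp_pos: [0.5326, -0.068, 0.1744]
orientation: [0.0, 0.739, 0.674, -0.0]
ft_force: [-0.2, -0.2, -2.3]
gripper_width: 0.0236
finger_force: 25.0
```

Call:
play_rows(steps="0.1 1 0 0 0;0.1 1 0 0 0;0.1 0.8 0 0 0;0.1 0.5 0 0 0;0.1 0 0 0 0")

```text
t: 9.17
tcp_pos: [0.5403, 0.0149, 0.1744]
orientation: [-0.0, 0.738, 0.675, 0.0]
ft_force: [0.4, 0.1, -2.3]
gripper_width: 0.0241
finger_force: 25.0
```

```bash
cat >> h.py <<'E'
def rep(tgt=None):
    s=arm.sense(); Rt=R(s["orientation"]); print("t",round(s["t"],2),"tcp",s["tcp_pos"].round(4),"yaw",np.degrees(np.arctan2(Rt[1,0],Rt[0,0])).round(2),"ft",s["ft_force"].round(1),"w",s["gripper_width"].round(4),"j6",s["joint_pos"][5].round(2))
    if tgt is not None: print("rows tool xyz",(Rt.T@(np.array(tgt)-s["tcp_pos"])/.025).round(3))
E
python3 - <<'E'
from h import *
rep([.5504,.0855,.104])
E
```

```text
Traceback (most recent call last):
  File "h.py", line 21, in rep
    s=arm.sense(); Rt=R(s["orientation"]); print("t",round(s["t"],2),"tcp",s["tcp_pos"].round(4),"yaw",np.degrees(np.arctan2(Rt[1,0],Rt[0,0])).round(2),"ft",s["ft_force"].round(1),"w",s["gripper_width"].round(4),"j6",s["joint_pos"][5].round(2))
                                                                                                                                                                                        ^^^^^^^^^^^^^^^^^^^^^^^^
AttributeError: 'float' object has no attribute 'round'
```

Call:
play_rows(steps="0.1 0.95 0.05 0 0;0.1 0.95 0.05 0 0;0.1 0.95 0.05 0.5 0;0.1 0 0 0.8 0;0.1 0 0 0.7 0")

```text
t: 9.58
tcp_pos: [0.5511, 0.084, 0.124]
orientation: [0.001, 0.738, 0.674, 0.001]
ft_force: [-0.9, 0.2, -3.3]
gripper_width: 0.0235
finger_force: 25.0
```

Call:
play_rows(steps="0.1 0 0 0.4 0;0.1 0 0 0.2 0;0.1 0 0 0 0;0.1 0 0 0 0;0.1 0 0 0 0")

```text
t: 10.0
tcp_pos: [0.5513, 0.0833, 0.1101]
orientation: [0.0, 0.739, 0.674, 0.001]
ft_force: [0.8, -0.1, -2.8]
gripper_width: 0.024
finger_force: 25.0
```

```bash
sed -i 's/s\["gripper_width"\].round(4)/round(s["gripper_width"],4)/' h.py
python3 - <<'E'
from h import *
rep([.5504,.0855,.100])
E
```

```text
t 10.0 tcp [0.5513 0.0833 0.1101] yaw 84.69 ft [ 0.8 -0.1 -2.8] w 0.024 j6 0.22
rows tool xyz [ 0.085 -0.046  0.403]
```

Call:
play_rows(steps="0.1 0.08 0 0.1 0;0.1 0 0 0.1 0;0.1 0 0 0.04 0;0.1 0 0 0.02 0;0.1 0 0 0 0")

```text
t: 10.42
tcp_pos: [0.5506, 0.0857, 0.1026]
orientation: [-0.0, 0.739, 0.674, -0.0]
ft_force: [0.5, 0.5, -1.6]
gripper_width: 0.0235
finger_force: 25.0
```

Call:
play_rows(steps="0.1 0 0 0.03 0;0.1 0 0 0 0")

```text
t: 10.58
tcp_pos: [0.5507, 0.0856, 0.1019]
orientation: [-0.0, 0.739, 0.674, -0.0]
ft_force: [-0.8, 0.5, -2.4]
gripper_width: 0.0241
finger_force: 25.0
```

Call:
play_rows(steps="0.1 0 0 0.03 0;0.1 0 0 0 0")

```text
t: 10.75
tcp_pos: [0.5507, 0.0856, 0.1011]
orientation: [-0.0, 0.739, 0.674, -0.0]
ft_force: [0.4, 0.8, -3.9]
gripper_width: 0.0238
finger_force: 25.0
```

Call:
play_rows(steps="0.1 0 0 0.03 0;0.1 0 0 0 0")

```text
t: 10.92
tcp_pos: [0.5507, 0.0856, 0.1003]
orientation: [-0.0, 0.739, 0.674, -0.0]
ft_force: [-0.3, -0.8, -2.8]
gripper_width: 0.0238
finger_force: 25.0
```

Call:
play_rows(steps="0.1 0 0 0.03 0;0.1 0 0 0 0")

```text
t: 11.08
tcp_pos: [0.5507, 0.0856, 0.0995]
orientation: [-0.0, 0.739, 0.674, -0.0]
ft_force: [-0.9, -0.3, -2.1]
gripper_width: 0.0234
finger_force: 25.0
```

Call:
play_rows(steps="0.1 0 0 0.02 0;0.1 0 0 0 0")

```text
t: 11.25
tcp_pos: [0.5508, 0.0856, 0.0992]
orientation: [0.0, 0.739, 0.674, 0.0]
ft_force: [-0.2, 0.8, -1.7]
gripper_width: 0.0238
finger_force: 25.0
```

Call:
play_rows(steps="0.1 0 0 0.03 0;0.1 0 0 0 0")

```text
t: 11.42
tcp_pos: [0.5509, 0.0855, 0.0987]
orientation: [0.0, 0.739, 0.674, 0.0]
ft_force: [-1.7, -2.3, 2.1]
gripper_width: 0.0244
finger_force: 25.0
```

Call:
play_rows(steps="0.1 0 0 0.02 0;0.1 0 0 0 0")

```text
t: 11.58
tcp_pos: [0.5509, 0.0854, 0.0982]
orientation: [0.0, 0.739, 0.674, 0.0]
ft_force: [-2.2, -3.5, 3.2]
gripper_width: 0.0234
finger_force: 25.0
```

Call:
play_rows(steps="0.6 0 0 0 0;0.6 0 0 0 0;0.6 0 0 0 0;0.6 0 0 0 0;0.6 0 0 0 0")

```text
t: 12.0
tcp_pos: [0.5508, 0.0857, 0.0978]
orientation: [-0.0, 0.739, 0.674, 0.0]
ft_force: [0.4, 0.2, 0.2]
gripper_width: 0.0517
finger_force: 0.0
```

Call:
play_rows(steps="0.75 0 0 -0.5 0;0.75 0 0 -1 0;0.75 0 0 -1 0;0.75 -0.8 0 -1 0;0.75 -0.8 0 -0.8 0")

```text
t: 12.42
tcp_pos: [0.5476, 0.0461, 0.2082]
orientation: [0.001, 0.738, 0.675, 0.001]
ft_force: [0.6, -0.1, -0.4]
gripper_width: 0.0658
finger_force: 0.0
```

Call:
play_rows(steps="0.75 -0.9 0 0 0;0.75 -0.8 0 0 0;0.75 -0.4 0 0 0;0.75 0 0 0 0;0.75 0 0 0 0")

```text
t: 12.83
tcp_pos: [0.5422, -0.0065, 0.2057]
orientation: [-0.0, 0.739, 0.673, 0.0]
ft_force: [-1.0, 0.3, -0.0]
gripper_width: 0.0655
finger_force: 0.0
```

```bash
python3 - <<'E'
from h import *
im,w,p=shot("wrist","w3"); rep([.5341,-.0893,.125])
z=w[...,2]; m=(z>.110)&(z<.135)&(np.hypot(w[...,0]-.5505,w[...,1]-.0855)<.1)
n,lab,st,c=cv2.connectedComponentsWithStats(m.astype(np.uint8)); i=1+st[1:,4].argmax(); print(st[i])
b=w[lab==i]; print(cv2.minAreaRect(b[:,:2].astype(np.float32)),np.median(b[:,2]))
x,y,ww,hh=st[i][:4]
cv2.imwrite("pics/c3.png",np.hstack([cv2.resize(im[max(y-5,0):y+hh+5,x-30:x+ww+30],(300,600),interpolation=2),cv2.resize(im,(480,360)).copy() if 0 else np.zeros((600,1,3),np.uint8)]))
E
```

```text
t 12.88 tcp [ 0.5422 -0.006   0.2055] yaw 84.71 ft [ 0.6  0.5 -0.6] w 0.0659 j6 0.06
rows tool xyz [-3.349 -0.016  3.217]
[ 298    0   39  221 7380]
((0.5503160357475281, 0.08052921295166016), (0.14119111001491547, 0.024118730798363686), 84.55503845214844) 0.12181300049463138
```

View pics/w3.png

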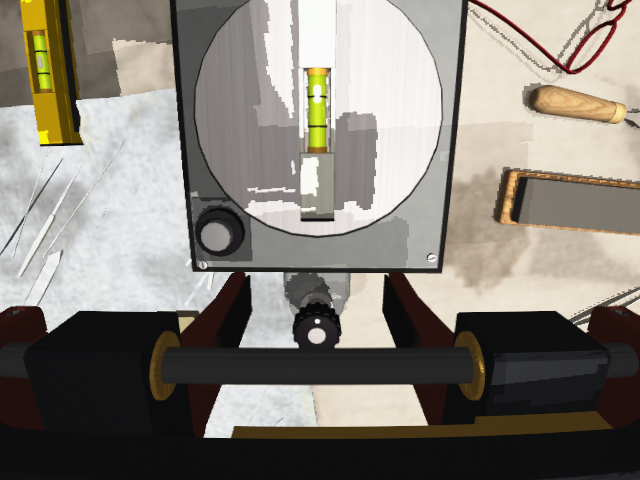

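Wrist view: the level lies on the plate from (317,0) to (317,218), and the knob is at (317,325). The vial spans rows 67–153, with the bubble apparently shifted up towards +y, around row 90. I'll zoom in to measure it.

```bash
python3 - <<'E'
from h import *
im=np.load("pics/w3.npz")["im"]
c=cv2.resize(im[60:160,295:340],None,fx=6,fy=6,interpolation=0)
h=np.load("pics/w2.npz")["im"]; c2=cv2.resize(h[85:165,295:345],None,fx=6,fy=6,interpolation=0); c2=cv2.copyMakeBorder(c2,0,c.shape[0]-c2.shape[0],0,0,0)
cv2.imwrite("pics/c3.png",np.hstack([c,c2]))
for r in range(64,158,2): print(r,im[r,310:324:3].tolist())
E
```

```text
64 [[250, 251, 250], [251, 251, 250], [250, 251, 250], [250, 251, 250], [249, 251, 250]]
66 [[245, 250, 248], [246, 249, 248], [244, 249, 247], [244, 249, 248], [242, 248, 248]]
68 [[49, 108, 148], [69, 188, 240], [87, 231, 250], [80, 219, 250], [65, 168, 225]]
70 [[58, 166, 226], [70, 197, 245], [88, 231, 250], [80, 220, 250], [68, 194, 243]]
72 [[59, 166, 227], [70, 197, 245], [86, 230, 250], [80, 219, 250], [69, 194, 243]]
74 [[45, 159, 201], [49, 183, 217], [63, 231, 238], [55, 223, 236], [49, 194, 227]]
76 [[13, 164, 141], [16, 206, 177], [35, 233, 211], [24, 226, 199], [16, 201, 173]]
78 [[30, 180, 155], [30, 216, 187], [50, 238, 219], [38, 232, 208], [29, 212, 184]]
80 [[31, 182, 157], [32, 217, 188], [51, 239, 220], [40, 233, 209], [30, 212, 184]]
82 [[32, 183, 157], [32, 217, 188], [51, 239, 220], [40, 233, 209], [30, 212, 184]]
84 [[31, 181, 156], [31, 217, 187], [106, 247, 238], [55, 241, 226], [29, 212, 183]]
86 [[31, 181, 156], [80, 231, 213], [252, 251, 250], [251, 251, 250], [30, 213, 185]]
88 [[29, 178, 153], [204, 242, 241], [253, 251, 250], [252, 251, 250], [34, 217
[... 2195 characters left out ...]
14], [29, 211, 183]]
142 [[26, 170, 144], [31, 215, 187], [53, 239, 224], [44, 235, 214], [29, 211, 184]]
144 [[27, 170, 144], [31, 216, 186], [52, 239, 223], [45, 235, 215], [29, 211, 184]]
146 [[27, 144, 136], [29, 188, 171], [47, 224, 210], [40, 218, 200], [29, 178, 166]]
148 [[30, 85, 122], [33, 94, 135], [39, 110, 158], [36, 105, 149], [32, 91, 132]]
150 [[30, 84, 122], [33, 94, 135], [39, 110, 158], [37, 105, 149], [33, 91, 132]]
152 [[43, 78, 104], [43, 91, 122], [50, 103, 140], [47, 98, 133], [44, 89, 120]]
154 [[137, 148, 151], [139, 152, 155], [135, 148, 151], [134, 146, 150], [135, 148, 151]]
156 [[143, 155, 159], [144, 157, 162], [141, 153, 158], [140, 153, 157], [140, 153, 156]]
```

View pics/c3.png

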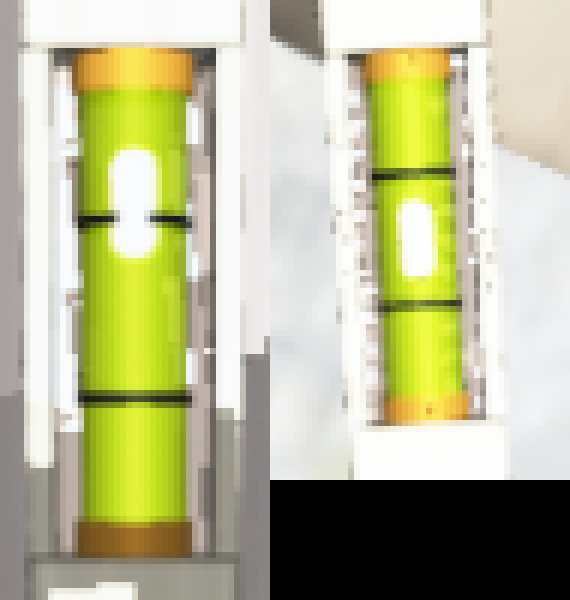

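Bubble centre is at row 93.5 and the lines are at 96.3 and 126.2. The bubble is therefore about 11.3 mm towards +y, so the foot is about 14 mrad low. With the pressing tilt added, the knob needs about 3.8 rad clockwise. I'll wind the wrist back first, then grip.

Call:
play_rows(steps="0.75 -0.84 0 0.3 0;0.75 -0.84 0 0.3 0;0.75 -0.84 0 0.3 0;0.75 -0.83 0 0.3 0;0.75 0 0 0 -1")

```text
t: 13.3
tcp_pos: [0.5337, -0.0911, 0.1738]
orientation: [-0.001, 0.715, 0.699, -0.001]
ft_force: [-0.4, -0.0, 0.6]
gripper_width: 0.0654
finger_force: 0.0
```

Call:
play_rows(steps="0.75 0 0 0 -1;0.75 0 0 0 -1;0.75 0 0 0 -1;0.75 0 0 0 -1;0.75 0 0 0 -1")

```text
t: 13.72
tcp_pos: [0.5348, -0.0886, 0.1751]
orientation: [-0.0, 0.581, 0.814, -0.0]
ft_force: [-0.4, -0.1, 0.2]
gripper_width: 0.0659
finger_force: 0.0
```

Call:
play_rows(steps="0.75 0 0 0 -1;0.75 0 0 0 -1;0.75 0 0 0 -1;0.75 0 0 0 -1;0.75 0 0 0 -1")

```text
t: 14.13
tcp_pos: [0.5348, -0.0886, 0.1751]
orientation: [-0.0, 0.431, 0.903, 0.0]
ft_force: [-0.3, 0.2, -0.2]
gripper_width: 0.066
finger_force: 0.0
```

Call:
play_rows(steps="0.75 0 0 0 -1;0.75 0 0 0 -1;0.75 0 0 0 -1;0.75 0 0 0 -1;0.75 0 0 0 -1")

```text
t: 14.55
tcp_pos: [0.5348, -0.0886, 0.1751]
orientation: [-0.0, 0.267, 0.964, 0.0]
ft_force: [0.6, -0.5, -0.4]
gripper_width: 0.0658
finger_force: 0.0
```

Call:
play_rows(steps="0.75 0 0 0 -1;0.75 0 0 0 -1;0.75 0 0 0 -1;0.75 0 0 0 -1;0.75 0 0 0 -1")

```text
t: 14.97
tcp_pos: [0.5348, -0.0886, 0.1751]
orientation: [-0.0, 0.096, 0.995, 0.0]
ft_force: [-0.0, -0.4, -0.6]
gripper_width: 0.066
finger_force: 0.0
```

Call:
play_rows(steps="0.75 0 0 0 -1;0.75 0 0 0 -1;0.75 0 0 0 -1;0.75 0 0 0 -1;0.75 0 0 0 -1")

```text
t: 15.38
tcp_pos: [0.5348, -0.0886, 0.1751]
orientation: [-0.0, -0.078, 0.997, 0.0]
ft_force: [0.1, 0.4, 0.1]
gripper_width: 0.0658
finger_force: 0.0
```

Call:
play_rows(steps="0.75 0 0 0 -1;0.75 0 0 0 0;0.75 0 0 0 0")

```text
t: 15.63
tcp_pos: [0.5347, -0.0889, 0.1752]
orientation: [-0.0, -0.11, 0.994, 0.0]
ft_force: [0.6, 0.2, 0.3]
gripper_width: 0.0656
finger_force: 0.0
```

```bash
python3 - <<'E'
from h import *
rep([.5341,-.0893,.077])
w=np.load("pics/w3.npz")["w"];v,u=np.mgrid[0:480,0:640]
m=(np.hypot(u-317,v-325)<40)&(w[...,2]>.103)&(w[...,2]<.115); print(m.sum(),cv2.minEnclosingCircle(w[m][:,:2].astype(np.float32)))
E
```

```text
t 15.63 tcp [ 0.5347 -0.0889  0.1752] yaw -167.33 ft [0.6 0.2 0.3] w 0.0656 j6 -1.98
rows tool xyz [ 0.025 -0.01   3.927]
1454 ((0.5336840748786926, -0.0887606292963028), 0.02099757269024849)
```

Call:
play_rows(steps="0.75 0 0 0.8 0;0.75 0 0 0.9 0;0.75 0 0 0.9 0;0.75 0 0 0.8 0;0.75 0 0 0.4 0", force=20)

```text
t: 16.05
tcp_pos: [0.5334, -0.0891, 0.0782]
orientation: [-0.002, -0.11, 0.994, 0.001]
ft_force: [0.0, -1.1, 0.0]
gripper_width: 0.0656
finger_force: 0.0
```

Call:
play_rows(steps="0.6 0 0 0.1 0;0.3 0 0 0 0;0.3 0 0 0 0;0.3 0 0 0 0;0.3 0 0 0 0")

```text
t: 16.47
tcp_pos: [0.5348, -0.0881, 0.079]
orientation: [0.0, -0.11, 0.994, 0.001]
ft_force: [1.1, 10.3, 3.8]
gripper_width: 0.0376
finger_force: 20.0
```

Call:
play_rows(steps="0.3 0 0 0 0;0.3 0 0 0 0")

```text
t: 16.63
tcp_pos: [0.5348, -0.0881, 0.079]
orientation: [0.001, -0.11, 0.994, 0.001]
ft_force: [0.2, 12.3, 2.6]
gripper_width: 0.0378
finger_force: 20.0
```

Call:
play_rows(steps="0.3 0 0.04 0 0.3;0.3 0 0 0 0.7;0.3 0 0 0 1;0.3 0 0 0 1;0.3 0 0 0 1")

```text
t: 17.05
tcp_pos: [0.5349, -0.0882, 0.079]
orientation: [0.001, 0.03, 1.0, 0.0]
ft_force: [0.5, 4.6, 0.3]
gripper_width: 0.0375
finger_force: 20.0
```

Call:
play_rows(steps="0.3 0 0 0 1;0.3 0 0 0 1;0.3 0 0 0 1;0.3 0 0 0 1;0.3 0 0 0 1")

```text
t: 17.47
tcp_pos: [0.5349, -0.0884, 0.079]
orientation: [0.001, 0.204, 0.979, 0.0]
ft_force: [-0.5, 3.1, 0.5]
gripper_width: 0.0375
finger_force: 20.0
```

Call:
play_rows(steps="0.3 0 0 0 1;0.3 0 0 0 1;0.3 0 0 0 1;0.3 0 0 0 1;0.3 0 0 0 1")

```text
t: 17.88
tcp_pos: [0.5347, -0.0886, 0.079]
orientation: [0.001, 0.37, 0.929, 0.0]
ft_force: [-0.2, 3.1, 1.5]
gripper_width: 0.0373
finger_force: 20.0
```

Call:
play_rows(steps="0.3 0 0 0 1;0.3 0 0 0 1;0.3 0 0 0 1;0.3 0 0 0 1;0.3 0 0 0 1")

```text
t: 18.3
tcp_pos: [0.5346, -0.0887, 0.079]
orientation: [0.0, 0.526, 0.85, 0.0]
ft_force: [-1.4, 1.4, 1.7]
gripper_width: 0.0377
finger_force: 20.0
```

Call:
play_rows(steps="0.3 0 0 0 1;0.3 0 0 0 1;0.3 0 0 0 1;0.3 0 0 0 1;0.3 0 0 0 1")

```text
t: 18.72
tcp_pos: [0.5343, -0.0888, 0.079]
orientation: [0.0, 0.666, 0.746, 0.0]
ft_force: [-2.6, 1.3, 2.7]
gripper_width: 0.0377
finger_force: 20.0
```

Call:
play_rows(steps="0.3 0 0 0 1;0.3 0 0 0 1;0.3 0 0 0 1;0.3 0 0 0 1;0.3 0 0 0 1")

```text
t: 19.13
tcp_pos: [0.5342, -0.0888, 0.079]
orientation: [0.0, 0.785, 0.619, 0.0]
ft_force: [-2.7, 1.2, 3.0]
gripper_width: 0.0375
finger_force: 20.0
```

Call:
play_rows(steps="0.3 0 0 0 1;0.3 0 0 0 1;0.3 0 0 0 1;0.3 0 0 0 1;0.3 0 0 0 1")

```text
t: 19.55
tcp_pos: [0.5339, -0.0887, 0.079]
orientation: [-0.0, 0.881, 0.474, -0.0]
ft_force: [-4.2, 1.4, 3.3]
gripper_width: 0.0376
finger_force: 20.0
```

Call:
play_rows(steps="0.3 0 0 0 1;0.3 0 0 0 1;0.3 0 0 0 1;0.3 0 0 0 1;0.3 0 0 0 1")

```text
t: 19.97
tcp_pos: [0.5338, -0.0886, 0.079]
orientation: [-0.0, 0.95, 0.313, -0.0]
ft_force: [-3.7, 3.2, 4.3]
gripper_width: 0.0375
finger_force: 20.0
```

Call:
play_rows(steps="0.3 0 0 0 1;0.3 0 0 0 1;0.3 0 0 0 1;0.3 0 0 0 1;0.3 0 0 0 1")

```text
t: 20.38
tcp_pos: [0.5337, -0.0884, 0.079]
orientation: [-0.0, 0.99, 0.144, -0.0]
ft_force: [-3.9, 4.2, 4.3]
gripper_width: 0.0374
finger_force: 20.0
```

Call:
play_rows(steps="0.3 0 0 0 1;0.3 0 0 0 1;0.3 0 0 0 1;0.3 0 0 0 1;0.3 0 0 0 1")

```text
t: 20.8
tcp_pos: [0.5336, -0.0882, 0.079]
orientation: [-0.0, 1.0, -0.03, -0.0]
ft_force: [-3.7, 5.8, 3.8]
gripper_width: 0.0376
finger_force: 20.0
```

Call:
play_rows(steps="0.3 0 0 0 1;0.3 0 0 0 1;0.3 0 0 0 1;0.3 0 0 0 1;0.3 0 0 0 0")

```text
t: 21.22
tcp_pos: [0.5337, -0.088, 0.079]
orientation: [-0.0, 0.986, -0.17, -0.001]
ft_force: [-4.3, 6.4, 5.3]
gripper_width: 0.0367
finger_force: 20.0
```

Call:
play_rows(steps="0.75 0 0 0 0;0.75 0 0 0 0;0.75 0 0 0 0;0.75 0 0 0 0;0.75 0 0 -0.4 0")

```text
t: 21.63
tcp_pos: [0.5333, -0.0889, 0.087]
orientation: [0.0, 0.986, -0.167, -0.001]
ft_force: [-0.7, 0.1, -0.2]
gripper_width: 0.0648
finger_force: 0.0
```

Call:
play_rows(steps="0.75 0 0 -1 0;0.75 0 0 -1 0;0.7 0 0 -1 -1;0.5 0 0 -1 -1;0.2 0 0 -0.4 -1")

```text
t: 22.05
tcp_pos: [0.536, -0.0893, 0.2021]
orientation: [0.0, 0.998, -0.062, 0.003]
ft_force: [0.3, 0.5, -0.3]
gripper_width: 0.0516
finger_force: 0.0
```

Call:
play_rows(steps="0 0 0 0 -1;0 0 0 0 -1;0 0 0 0 -1;0 0 0 0 -1;0 0 0 0 -1")

```text
t: 22.47
tcp_pos: [0.5344, -0.089, 0.1988]
orientation: [0.0, 0.994, 0.112, 0.0]
ft_force: [-1.6, 0.3, 0.1]
gripper_width: 0.0181
finger_force: 0.0
```

Call:
play_rows(steps="0 0 0 0 -1;0 0 0 0 -1;0 0 0 0 -1;0 0 0 0 -1;0 0 0 0 -1")

```text
t: 22.88
tcp_pos: [0.5344, -0.089, 0.1987]
orientation: [0.0, 0.959, 0.283, 0.0]
ft_force: [-0.3, -0.2, -0.7]
gripper_width: 0.0009
finger_force: 0.0
```

Call:
play_rows(steps="0 0 0 0 -1;0 0 0 0 -1;0 0 0 0 -1;0 0 0 0 -1;0 0 0 0 -1")

```text
t: 23.3
tcp_pos: [0.5344, -0.0891, 0.1987]
orientation: [0.0, 0.895, 0.446, 0.0]
ft_force: [-0.3, -0.7, 0.2]
gripper_width: 0.0002
finger_force: 0.0
```

Call:
play_rows(steps="0 0 0 0 -1;0 0 0 0 -1;0 0 0 0 -1;0 0 0 0 -1;0 0 0 0 -1")

```text
t: 23.72
tcp_pos: [0.5344, -0.089, 0.1987]
orientation: [0.0, 0.804, 0.594, 0.0]
ft_force: [-0.4, 0.1, -0.3]
gripper_width: 0.0006
finger_force: 0.0
```

Call:
play_rows(steps="0 0 0 0 -1;0 0 0 0 -1;0 0 0 0 -1;0 0 0 0 0;0 0 0 0 0")

```text
t: 24.13
tcp_pos: [0.5344, -0.089, 0.1985]
orientation: [0.0, 0.74, 0.673, 0.0]
ft_force: [0.1, 0.5, 0.1]
gripper_width: 0.0004
finger_force: 0.0
```

```bash
cat >> h.py <<'E'
def bubble(name):
    """offset (m, + towards tool +x, image up) from the yellow-green vial profile in the wrist image"""
    im,w,p=shot("wrist",name); hsv=cv2.cvtColor(im,cv2.COLOR_BGR2HSV)
    near=np.hypot(w[...,0]-.5504,w[...,1]-.0855)<.035
    m=cv2.inRange(hsv,(25,150,100),(45,255,255))>0; m&=near|np.isnan(w[...,0])
    n,lab,st,c=cv2.connectedComponentsWithStats(cv2.morphologyEx(m.astype(np.uint8),cv2.MORPH_CLOSE,np.ones((7,3))))
    i=1+st[1:,4].argmax(); x,y,a,b=st[i][:4]; g=im[y:y+b,x:x+a]
    dark=(g.max(2)<110).mean(1); wh=(g.min(2)>200)[:,a//4:a-a//4].mean(1)
    print("box",x,y,a,b,"lines",[(y+r,round(dark[r],2)) for r in np.where(dark>.3)[0]],"white",[(y+r,round(wh[r],2)) for r in np.where(wh>.15)[0]])
    cv2.imwrite("pics/c_"+name+".png",cv2.resize(im[max(y-15,0):y+b+15,x-15:x+a+15],None,fx=5,fy=5,interpolation=0))
E
python3 - <<'E'
from h import *
rep([.5457,.0357,.135]); bubble("w4")
E
```

```text
t 24.13 tcp [ 0.5344 -0.089   0.1985] yaw 84.6 ft [0.1 0.5 0.1] w 0.0004 j6 -0.09
rows tool xyz [ 5.008 -0.023  2.539]
box 308 0 19 10 lines [] white []
```

Call:
play_rows(steps="0 1 0 0 0;0 1 0 0.3 0;0 1 0 0.3 0;0 1 0 0.3 0;0 1 0 0.4 0")

```text
t: 24.6
tcp_pos: [0.5462, 0.0366, 0.1658]
orientation: [0.0, 0.74, 0.673, 0.0]
ft_force: [-0.0, -0.3, 0.5]
gripper_width: 0.0004
finger_force: 0.0
```

Call:
play_rows(steps="0 0 0 0.4 0;0 0 0 0.4 0;0 0 0 0 0;0 0 0 0 0;0 0 0 0 0")

```text
t: 25.02
tcp_pos: [0.546, 0.0346, 0.1457]
orientation: [0.0, 0.739, 0.673, 0.0]
ft_force: [-0.3, 0.3, 0.0]
gripper_width: 0.0005
finger_force: 0.0
```

```bash
python3 - <<'E'
from h import *
rep([.5457,.0357,.124]); bubble("w5")
E
```

```text
t 25.02 tcp [0.546  0.0346 0.1457] yaw 84.64 ft [-0.3  0.3  0. ] w 0.0005 j6 0.14
rows tool xyz [ 0.043 -0.016  0.867]
box 306 127 23 98 lines [(np.int64(161), np.float64(0.57)), (np.int64(162), np.float64(1.0)), (np.int64(197), np.float64(0.3)), (np.int64(198), np.float64(1.0)), (np.int64(199), np.float64(0.96)), (np.int64(224), np.float64(0.57))] white []
```

View pics/c_w5.png

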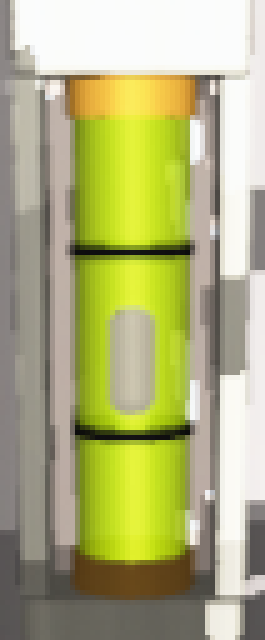

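Crop: the bubble is now grey (in shade) and centred at y≈360, with the lines at 250 and 434. It is about 1.9 mm on the foot side unpressed, as wanted before pressing. Now I press gently.

Call:
play_rows(steps="0 0.04 0 0.3 0;0 0 0 0.3 0;0 0 0 0.1 0;0 0 0 0 0;0 0 0 0 0")

```text
t: 25.48
tcp_pos: [0.5457, 0.0365, 0.1275]
orientation: [-0.0, 0.739, 0.674, -0.0]
ft_force: [-0.2, 0.9, -0.3]
gripper_width: 0.0004
finger_force: 0.0
```

Call:
play_rows(steps="0 0 0 0.06 0;0 0 0 0 0;0 0 0 0 0")

```text
t: 25.73
tcp_pos: [0.546, 0.0366, 0.1265]
orientation: [0.0, 0.739, 0.674, 0.0]
ft_force: [-0.0, -0.1, 0.1]
gripper_width: 0.0005
finger_force: 0.0
```

Call:
play_rows(steps="0 0 0 0.04 0;0 0 0 0 0;0 0 0 0 0")

```text
t: 25.98
tcp_pos: [0.5459, 0.0366, 0.1255]
orientation: [0.0, 0.739, 0.674, 0.0]
ft_force: [0.4, -0.4, -0.3]
gripper_width: 0.0007
finger_force: 0.0
```

Call:
play_rows(steps="0 0 0 0.04 0;0 0 0 0 0;0 0 0 0 0")

```text
t: 26.23
tcp_pos: [0.546, 0.0366, 0.1245]
orientation: [0.0, 0.739, 0.674, 0.0]
ft_force: [-0.7, 1.0, 0.8]
gripper_width: 0.0004
finger_force: 0.5
```

Call:
play_rows(steps="0 0 0 0.03 0;0 0 0 0 0;0 0 0 0 0")

```text
t: 26.48
tcp_pos: [0.5461, 0.0365, 0.1242]
orientation: [0.0, 0.739, 0.674, 0.0]
ft_force: [-0.5, -1.6, 5.7]
gripper_width: 0.0004
finger_force: 2.8
```

Call:
play_rows(steps="0 0 0 0.03 0;0 0 0 0 0;0 0 0 0 0")

```text
t: 26.73
tcp_pos: [0.5462, 0.0363, 0.1238]
orientation: [0.0, 0.739, 0.674, 0.0]
ft_force: [-2.9, -1.5, 10.6]
gripper_width: 0.0001
finger_force: 4.9
```

10.6 N is reached. I let the bubble settle for more than a second, then measure it.

Call:
play_rows(steps="0 0 0 0 0;0 0 0 0 0;0 0 0 0 0;0 0 0 0 0;0 0 0 0 0")

```text
t: 27.15
tcp_pos: [0.5463, 0.0363, 0.1239]
orientation: [0.0, 0.739, 0.674, 0.0]
ft_force: [-2.4, -1.6, 9.4]
gripper_width: 0.0005
finger_force: 4.9
```

Call:
play_rows(steps="0 0 0 0 0;0 0 0 0 0;0 0 0 0 0;0 0 0 0 0;0 0 0 0 0")

```text
t: 27.57
tcp_pos: [0.5463, 0.0363, 0.1239]
orientation: [0.0, 0.739, 0.674, 0.0]
ft_force: [-1.2, -1.0, 9.5]
gripper_width: 0.0003
finger_force: 4.9
```

Call:
play_rows(steps="0 0 0 0 0;0 0 0 0 0;0 0 0 0 0;0 0 0 0 0;0 0 0 0 0")

```text
t: 27.98
tcp_pos: [0.5462, 0.0363, 0.1239]
orientation: [0.0, 0.739, 0.674, 0.0]
ft_force: [-2.1, -2.2, 9.9]
gripper_width: 0.0007
finger_force: 4.9
```

```bash
python3 - <<'E'
from h import *
rep(); bubble("w6")
E
```

```text
t 27.98 tcp [0.5462 0.0363 0.1239] yaw 84.74 ft [-2.1 -2.2  9.9] w 0.0007 j6 0.14
box 305 130 26 109 lines [(np.int64(168), np.float64(0.42)), (np.int64(169), np.float64(1.0)), (np.int64(170), np.float64(1.0)), (np.int64(209), np.float64(0.69)), (np.int64(210), np.float64(1.0)), (np.int64(211), np.float64(0.81)), (np.int64(237), np.float64(0.31)), (np.int64(238), np.float64(0.54))] white []
```

View pics/c_w6.png

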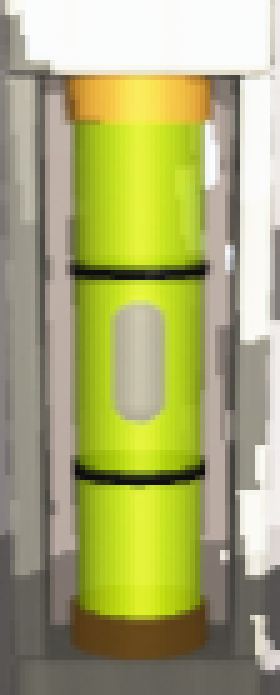

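Pressed at about 10 N, the bubble (y≈362) is between the lines (274 and 480), about +1.2 mm. That is already within tolerance. I ease the push slightly for more margin and check once more.

Call:
play_rows(steps="0 0 0 -0.01 0;0 0 0 0 0;0 0 0 0 0;0 0 0 0 0;0 0 0 0 0")

```text
t: 28.45
tcp_pos: [0.5462, 0.0364, 0.124]
orientation: [0.0, 0.739, 0.674, 0.0]
ft_force: [-1.5, -1.4, 7.8]
gripper_width: 0.0006
finger_force: 4.2
```

Call:
play_rows(steps="0 0 0 0 0;0 0 0 0 0;0 0 0 0 0;0 0 0 0 0;0 0 0 0 0")

```text
t: 28.87
tcp_pos: [0.5462, 0.0363, 0.124]
orientation: [0.0, 0.739, 0.674, 0.0]
ft_force: [-1.8, -2.1, 8.0]
gripper_width: 0.0003
finger_force: 4.2
```

Call:
play_rows(steps="0 0 0 0 0;0 0 0 0 0;0 0 0 0 0;0 0 0 0 0;0 0 0 0 0")

```text
t: 29.28
tcp_pos: [0.5462, 0.0363, 0.124]
orientation: [0.0, 0.739, 0.674, 0.0]
ft_force: [-2.1, -1.7, 7.8]
gripper_width: 0.0005
finger_force: 4.2
```

```bash
python3 - <<'E'
from h import *
rep(); bubble("w7")
for n in("w5","w6","w7"):
    im=np.load(f"pics/{n}.npz")["im"]; c=im[130:240,314:321].astype(float).mean(1); sat=c.max(1)-c.min(1)
    dk=130+np.where(c.max(1)<140)[0]; gr=130+np.where((sat<70)&(c.max(1)>140))[0]; print(n,dk,gr.min(),gr.max(),gr.mean(),len(gr))
E
```

```text
t 29.28 tcp [0.5462 0.0363 0.124 ] yaw 84.73 ft [-2.1 -1.7  7.8] w 0.0005 j6 0.14
box 305 130 26 109 lines [(np.int64(168), np.float64(0.42)), (np.int64(169), np.float64(1.0)), (np.int64(170), np.float64(1.0)), (np.int64(209), np.float64(0.73)), (np.int64(210), np.float64(1.0)), (np.int64(211), np.float64(0.77)), (np.int64(237), np.float64(0.31)), (np.int64(238), np.float64(0.54))] white []
w5 [162 198 199 224 225 226 227 228 229 230 231 232 233 234 235 236 237 238
 239] 174 193 183.5 20
w6 [169 170 210 211 239] 176 198 187.0 23
w7 [169 170 210 211 239] 177 199 188.0 23
```

The bubble is at about +0.9 mm with about 8 N on the level, hand clear of the knob and machine. Handing in.

```bash
python3 -c "
from cell import arm
print(arm.close_job())"
```

```text
the job is handed in; nothing more can be done
None
```

I handed the job in at about 29 s: the stop button was pressed and released, the level lies across the middle of the plate in line with the foot, and the knob was turned about 3.8 rad clockwise. The bubble is about 0.9 mm off centre under a push of about 8 N (eased from 10 N for bubble margin); the hand-in gave no verdict.

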